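# Change the battery of a UPS and bolt its cover

## Task

Take the charged battery module (green band) out of the charging dock, stand it on the rubber mat and let go of it, then take it again by its two narrow ends and lower it, always upright, fully home into the battery bay of the grey power unit. Then slide the clear cover fully shut, push the barrel bolt all the way across into the staple on the cover, and turn its red-knobbed handle down into the notch as far as it goes. Leave the spent module (red band) in the dock and the other things on the desk where they are.

Things in the scene. Friction and masses are not known exactly. Their poses are not given: they have to be found in the camera images.
- charged_mid (a point): centre of the charged battery module: a dark upright box 60 (its x) x 40 (its y) x 60 mm (z, up), 0.35 kg (may vary by a third), with a green band and a green top label. It starts in one of the two slots of the dock; both ways round are alike
- spent_mid (a point): centre of the spent module, the same box with a red band and label, in the other slot of the dock. Stays there
- dock: charging dock, fixed; origin at the centre of its underside. Black base 156 (x) x 90 (y) x 8 mm carries the modules (tops at 68 mm). Grey walls, 8 mm thick, 50 mm long (y), tops at 66 mm, stand at x = -72, 0, 72 mm: slots centred at x = -36 and 36 mm, 2 mm play at a module's narrow ends (x faces). Its broad sides (y faces) are free: grip it across its 40 mm and lift straight up
- mat_top (a point): centre of the top of the dark teal rubber mat, 150 x 150 mm, 4 mm thick, fixed, free of other things. Its x and y run along the mat's edges
- ups: power unit (UPS), fixed: grey box 250 (x) x 250 (y) x 75 mm high, origin at the centre of its underside, front at -x. Right half (y below 5 mm) closed; left: a front deck (x -125 to -25 mm, top at 75 mm) and behind it the open battery bay, 140 (x) x 110 mm (y), 69 mm deep
- bay (a point): where the seated module's centre must come, 30 mm above the bay floor, at (45, 62.5, 36) mm in the unit's frame, axes alike. The module's 60 mm lie along x, either way round. Two orange ribs (35 mm along x, tops 20 mm above this point) leave 4 mm play at each broad side, so grip it by its narrow ends: beyond these 40 mm are free, but for 5 mm high floor stops with 5 mm play. No springs
- cover (a joint): slide of the clear cover with white frame, m: 0 = fully open (over the right half), 0.115 = fully shut over the bay (stop). Moves along +y of the unit to shut; friction about 2.5 N, stays where it is left
- cover_fin (a point): middle of the cover's white upright fin, by which it is pinched or pushed: 60 mm along x, 12 mm thick (y), from 83 to 117 mm above the table; this point is 101 mm above the table. Cover: 160 x 120 mm, top at 83 mm
- bolt (a joint): slide of the barrel bolt, m: 0 = drawn, 0.040 = fully across (stop), along +x of the unit (away from its front). Friction about 2 N. With the cover shut its round 12 mm rod enters the steel staple on the cover's front edge (4 mm of play); with the cover not shut it meets the staple's side or nothing
- handle (a joint): turn of the bolt's handle about the bolt's axis, rad: 0 = straight up, 1.5 = down, lying over to -y of the unit (stop). A steel guide wall beside the rod stops it at about 0.35 until the bolt is within 4 mm of fully across, where the wall ends and leaves the notch. Friction about 0.03 N m; stays where it is left
- bolt_knob (a point): centre of the bolt handle's red knob, an 18 mm ball on an 8 mm rod, 45 mm from the bolt's axis, which runs along x at y = 10 mm of the unit, 93 mm above the table. Handle up: knob at y = 10, height 138 mm, x = -105 mm (bolt drawn) or -65 mm (across). Handle down: y = -35, height 96 mm. Straps and guide wall round the rod reach up to 105 mm. The point's z points outwards along the handle
- driver: screwdriver 160 mm long lying flat. Bystander
- tape: yellow tape roll, 84 mm across, 22 mm high. Bystander; origin at its underside
- mug: white mug, 90 mm high. Bystander; origin at its underside
- squeegee: blue-handled squeegee lying flat. Bystander
- spray: blue bottle 150 mm high. Bystander; origin at its underside
- toy: yellow toy figure 60 mm high. Bystander; origin at its underside
There are look-alikes about, which are no part of the job. Leave any purple look-alike of the part that bears charged_mid alone.

How it is judged:
On the way, in this order (a step that is already met when the one before it is completed fails the run):
1. the charged module stands upright on the mat, let go (x of charged_mid in the frame of mat_top between -0.075 and 0.075 m and y of charged_mid in the frame of mat_top between -0.075 and 0.075 m and z of charged_mid in the frame of mat_top below 0.034 m and angle between charged_mid's own z axis and vertical below 0.1 rad and contact force between the fingers and charged below 0.1 N), for 0.2 s.
2. the charged module stands fully home in the battery bay, let go (x of charged_mid in the frame of bay between -0.009 and 0.009 m and y of charged_mid in the frame of bay between -0.008 and 0.008 m and z of charged_mid in the frame of bay below 0.004 m and angle between charged_mid's own z axis and vertical below 0.1 rad and contact force between the fingers and charged below 0.1 N), for 0.2 s.
3. the cover is fully shut (within 3.5 mm) (value of joint cover above 0.1115 m), for 0.1 s.
4. the bolt is fully across (within 5 mm) (value of joint bolt above 0.035 m), for 0.05 s.
5. the handle is turned down into the notch (beyond 1.3 rad) (value of joint handle above 1.3 rad), for 0.1 s.
At the end, for the whole second after the job is handed in: The charged module stands upright in the bay (within 9 mm in x and 8 mm in y of its place, not more than 4 mm too high), the cover is shut within 3.5 mm of its stop, the bolt is across within 5 mm, its handle is down beyond 1.3 rad, and the spent module is within 15 mm of where it stood in the dock (x of charged_mid in the frame of bay between -0.009 and 0.009 m and y of charged_mid in the frame of bay between -0.008 and 0.008 m and z of charged_mid in the frame of bay below 0.004 m and angle between charged_mid's own z axis and vertical below 0.1 rad and value of joint cover above 0.1115 m and value of joint bolt above 0.035 m and value of joint handle above 1.3 rad and distance of spent_mid from where it was at the start of the episode below 0.015 m); the robot touches nothing.
It fails at once if the charged module is tipped (over 0.5 rad) (angle between charged_mid's own z axis and vertical above 0.5 rad).
It fails at once if the spent module is moved by more than 15 mm (distance of spent_mid from where it was at the start of the episode above 0.015 m).
It fails at once if a bystander (screwdriver, tape roll, mug, squeegee, bottle, toy) is moved by more than 30 mm (distance of any of driver, tape, mug, squeegee, spray, toy from where it was at the start of the episode above 0.03 m).
It also fails if it takes over 72 s, if anything falls off the work surface, if the arm or the gripper's body presses on something with over 40 N, if the wrist force passes 120 N, or if a joint passes its speed limit or range.

## Robot

A 6-joint arm with a two-finger parallel gripper is mounted at the origin on the work surface. World frame = base frame: x ahead of the robot, y to its left, z up, the work surface at z = 0. Lengths are in m, angles in rad, forces in N, time in s.
With the tool pointing down it reaches from about 0.25 to 0.8 m from the base axis. Payload 3.9 kg.
Tool frame: the origin (TCP) lies between the finger pads; the fingertips stand 22 mm ahead of it and the grasp point (between the pads) lies 3 mm ahead of it (finger_overhang is the distance from the TCP to the fingertips, in m); y points along the fingers, z is the direction in which the jaws open and shut, and the axes are right-handed (so a half turn about y gives the same grasp; the last joint's range is limited). The gripper opens to 85 mm and grips with 20 to 120 N. Pads are 22 mm wide; open, the fingers measure 114 mm over their backs; the gripper's body (76 mm by 85 mm) begins 54 mm behind the grasp point. The pads swing forward as they close: fully open they stand 13 mm farther back than shut.
Start: joints at [-1.292, 0.26, -0.138, 1.173, 0, 1.571], TCP at [0.144, -0.505, 0.253] pointing down, gripper open.
Joint ranges: [-2.78, 2.78], [-0.83, 1.72], [-1.28, 1.37], [-1.9, 2.12], [-1.57, 1.48], [-3.14, 3.14]. Speed limits (rad/s): [2.57, 2.57, 3.14, 3.14, 3.14, 3.14].

## Interface

Orientations are given as a unit quaternion [x, y, z, w].
In Python, from station import get_state, camera, calibration, job_done, recognise, finger_overhang gives the robot as it stands. The module is installed in compiled form; this text tells all that it offers.
- The arm moves only by the tool play_rows, never from a script. Its argument "moves" is a list of rows, each a list of 3 entries, a list of its own where there are three numbers: the shift along the world's x, y, z in units of 300 mm (1.0 is 300 mm), then the turn, a rotation vector about the world's x, y, z in units of 180 degrees (1.0 is 180 degrees), then the closure, from -1 (fully open) to 1 (shut), so that 0 is half open. In form: [[[tx, ty, tz], [wx, wy, wz], jaw], ...]. A call has 1 to 12 rows; each row is the pose to reach, as a shift and turn from the pose measured when the call began, turning the shorter way round; what a row does not reach only later rows make up. A row lasts 1/10 s, in which the tool goes at most 50 mm and 8.59 degrees, less where a joint would pass 70% of its speed; a pose out of reach is approached as far as the arm can. A call with a number of a shift or a turn outside -1 to 1 is refused whole. A call with a gripper value outside its range is refused whole. The fingers move at their own pace and stop on an object; "grip_force" is the grip in N (left out, the last holds). Time passes only in rows, so rows that repeat a pose let the fingers close. It gives the time, the measured TCP pose, the force and the opening at its end, in the units of the state.
- get_state(): the state, without advancing time (a new reading comes with each control period).
- camera(name): name is "scene" or "top" or "wrist"; returns the picture (384x512x3 uint8, blue, green, red); there is no depth.
- calibration(name): a dict with "intrinsics" (3x3 intrinsics, pixels), "rvec" (rotation vector, rad) and "tvec" (3), from world to camera coordinates, as OpenCV has them; the wrist camera has in their place "tool_from_camera" (4x4, takes a point from camera to tool coordinates, whose origin is the TCP and whose axes are the tool frame's). Camera axes: x right, y down, z forward; pixel columns grow to the right and rows downward; lengths in m; the calibration is good to about 2 mm. A picture is of the moment at which its call begins: read the wrist's pose just before it. calibration takes no time and is no camera call.
- job_done(): hands the job in, once; it reports no verdict.
Trained networks look in the newest picture that a camera, given by its name, has taken for a name from the list of things; names that differ only in an ending like _2 or _b are one class to them, and where a whole thing is asked for, a point or a joint stands for the part that bears it (a point fixed in the world has none). Each returns a list of dicts, best first, with "confidence" (0 to 1); they miss things now and then, are a little off and sometimes report something else, mostly with a low value. They report only what shows in the picture. A call takes as long as a camera call. They do not tell look-alikes from the thing itself.
- recognise(target, camera): "centre" ([column, row] in pixels, amid what is visible of it).
The state is a dict: "t": time; "joints": joint angles; "dq": joint speeds; "tau": joint torques, N m; "tool_pos": TCP position; "tool_rot": TCP orientation; "wrist_force": force on the tool from outside, world axes, zero at the start; "wrist_torque": the same for the moment, N m; "grip_width": opening from 0.0 (shut) to 1.0 (fully open).
Only numpy, scipy, OpenCV 4.12 (cv2) and the standard library are available. Lean on these libraries where they do the work, as an engineer would, in place of code of your own. Each camera call takes 0.05 s, during which the arm holds its last target.

## Working session

There is one attempt and no reset: what is moved stays moved. The work goes in short steps, Python scripts to look and compute and a tool call to move; the robot and the scene stay as the last step left them, time stands still between calls to the robot, and variables do not carry over. Pictures are saved under pics/ and viewed, and the job is handed in when it is done.

Besides the shell and the picture viewer there is one more tool, called after "Call:" as a command line: name --argument value ..., lists and objects as JSON in quotes. play_rows: Moves the arm, as the interface text tells. Shifts and turns lie within -1 to 1; 1 stands for 300 mm of shift or 180 degrees of turn. Its arguments: {"type":"object","properties":{"moves":{"type":"array","items":{"type":"array"}},"grip_force":{"type":"number"}},"required":["moves"]}

```bash
mkdir -p pics; ls; python3 - <<'E'
from station import *
import cv2,numpy as np
print(get_state()); print(finger_overhang if not callable(finger_overhang) else finger_overhang())
for c in ["scene","top"]:
    im=camera(c); cv2.imwrite(f"pics/{c}0.png",im); print(c,calibration(c))
    for n in ["charged_mid","spent_mid","dock","mat_top","ups","cover_fin","bolt_knob","cover","bolt"]:
        try: print(n,[(np.round(d["centre"]).tolist(),round(d["confidence"],2)) for d in recognise(n,c)][:4])
        except Exception as e: print(n,e)
print(calibration("wrist"))
print(get_state()["t"])
E
```

```text
pics
{'t': 0.0, 'joints': array([-1.29202630e+00,  2.60697341e-01, -1.39380947e-01,  1.17268470e+00,
       -2.36983614e-05,  1.57082482e+00]), 'dq': array([ 5.06601120e-04, -1.86777989e-03,  1.02762986e-03, -2.51687833e-03,
        9.38129511e-05,  1.79682043e-03]), 'tau': array([ 5.49197521e-04, -4.05678678e+01,  2.53921705e+01,  1.86090474e-02,
       -2.46792342e-05, -9.46579604e-06]), 'tool_pos': array([ 0.14428408, -0.50412221,  0.25245337]), 'tool_rot': array([-0.09833616,  0.70093747, -0.69956264,  0.09812633]), 'wrist_force': array([ 0.37788081, -0.35414905,  0.42843947]), 'wrist_torque': array([-0.02507671, -0.02686137, -0.00793282]), 'grip_width': 0.9994005509444367}
0.022
scene {'intrinsics': array([[432.86847461,   0.        , 252.17074943],
       [  0.        , 432.86847461, 191.14373086],
       [  0.        ,   0.        ,   1.        ]]), 'rvec': array([ 1.76983272,  1.45436505, -0.72539452]), 'tvec': array([-0.11493389, -0.19377262,  1.8611947 ])}
charged_mid [([339.0, 177.0], 0.67), ([336.0, 164.0], 0.46), ([377.0, 216.0], 0.43), ([208.0, 196.0], 0.17)]
spent_mid 
[... 875 characters left out ...]
lt_knob [([344.0, 165.0], 0.73), ([315.0, 206.0], 0.7), ([321.0, 177.0], 0.26)]
cover [([345.0, 164.0], 0.95)]
bolt [([325.0, 177.0], 0.68), ([315.0, 205.0], 0.61)]
{'intrinsics': array([[288.00532605,   0.        , 261.16878989],
       [  0.        , 288.00532605, 191.73891222],
       [  0.        ,   0.        ,   1.        ]]), 'tool_from_camera': array([[-4.77928708e-04,  9.51676629e-01,  3.07101556e-01,
        -7.92744861e-02],
       [ 1.85968049e-04, -3.07101501e-01,  9.51676748e-01,
        -1.20082530e-01],
       [ 9.99999869e-01,  5.11944717e-04, -3.02088223e-05,
        -7.02330441e-05],
       [ 0.00000000e+00,  0.00000000e+00,  0.00000000e+00,
         1.00000000e+00]])}
1.0
```

```bash
python3 - <<'E'
import cv2
a=cv2.imread("pics/top0.png");cv2.imwrite("pics/top0b.png",cv2.resize(a[80:330,80:430],None,fx=2.28,fy=2.28,interpolation=cv2.INTER_CUBIC))
a=cv2.imread("pics/scene0.png");cv2.imwrite("pics/scene0b.png",cv2.resize(a[110:300,130:430],None,fx=2.6,fy=2.6,interpolation=cv2.INTER_CUBIC))
E
```

```text
(no output)
```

View pics/top0b.png

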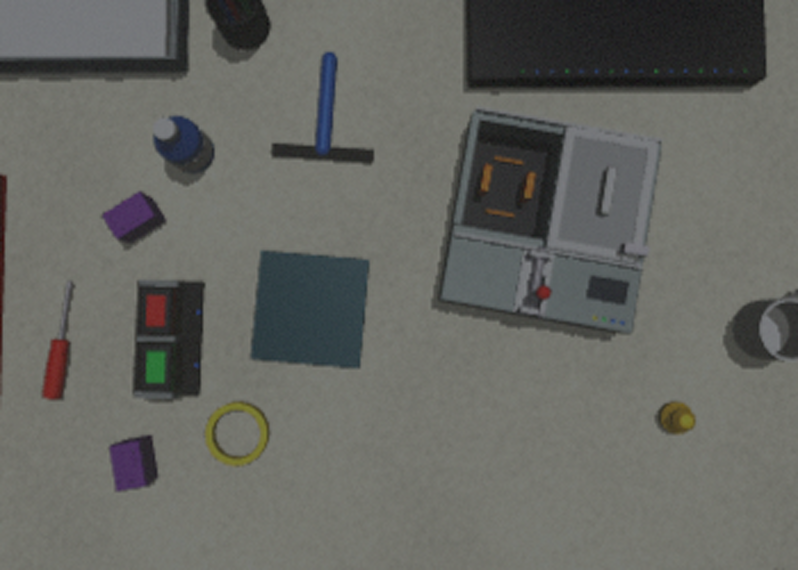

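View pics/scene0b.png

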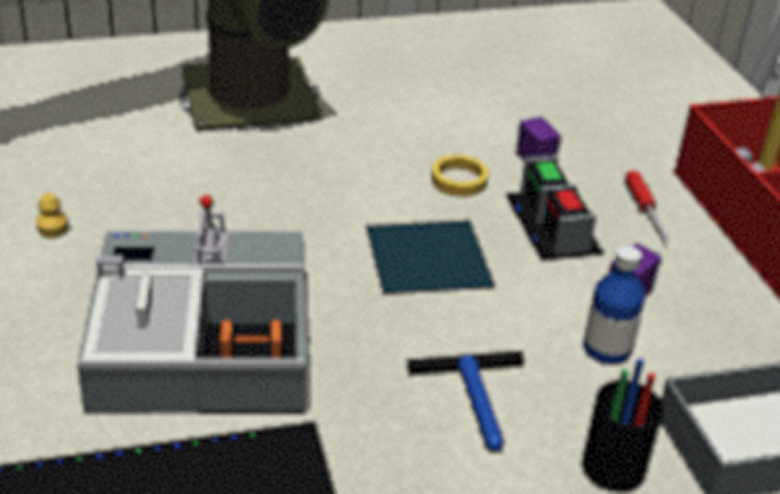

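View pics/top0.png

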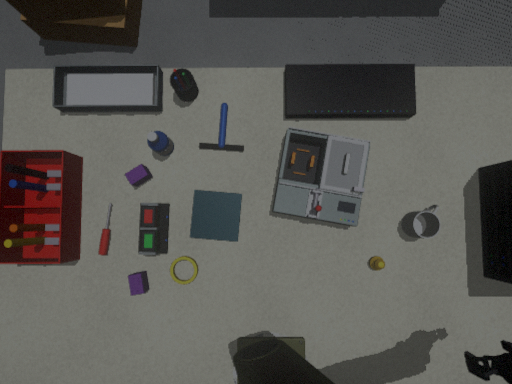

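```bash
cat > h.py <<'E'
import cv2,numpy as np
from scipy.spatial.transform import Rotation as R
from station import *
def cam(name,st=None):
    c=calibration(name);K=c["intrinsics"]
    if name=="wrist":
        T=np.eye(4);T[:3,:3]=R.from_quat(st["tool_rot"]).as_matrix();T[:3,3]=st["tool_pos"]
        W=T@c["tool_from_camera"]; return K,W[:3,:3],W[:3,3]
    Rm=cv2.Rodrigues(c["rvec"])[0]; return K,Rm.T,-Rm.T@c["tvec"]
def ray(C,px,z):
    K,Rw,o=C; px=np.atleast_2d(px).astype(float)
    d=np.c_[px,np.ones(len(px))]@np.linalg.inv(K).T@Rw.T
    return o+d*((z-o[2])/d[:,2])[:,None]
def proj(C,P):
    K,Rw,o=C; p=(np.atleast_2d(P)-o)@Rw@K.T; return p[:,:2]/p[:,2:]
def blob(im,f,minA=4):
    b,g,r=[im[...,i].astype(float) for i in range(3)]
    m=f(b,g,r).astype(np.uint8); n,l,s,c=cv2.connectedComponentsWithStats(m,connectivity=8)
    return [(c[i].round(2).tolist(),int(s[i,4]),s[i,:4].tolist()) for i in sorted(range(1,n),key=lambda i:-s[i,4]) if s[i,4]>=minA]
green=lambda b,g,r:(g>1.6*r)&(g>1.4*b)&(g>50)
red=lambda b,g,r:(r>2*g)&(r>2*b)&(r>60)
orange=lambda b,g,r:(r>1.3*g)&(g>1.3*b)&(r>70)
E
python3 - <<'E'
from h import *
im=cv2.imread("pics/top0.png");C=cam("top")
cv2.imwrite("pics/ups0.png",cv2.resize(im[120:235,265:380],None,fx=5,fy=5,interpolation=cv2.INTER_CUBIC))
for n,f in dict(green=green,red=red,orange=orange).items(): print(n,blob(im,f)[:8])
b,g,r=[im[...,i].astype(float) for i in range(3)]
print(im[215,215],im[240,149],im[150,200],im[190,90])
m=((b>1.2*r)&(g>1.1*r)&(b<1.4*g)).astype(np.uint8)
n,l,s,c=cv2.connectedComponentsWithStats(m)
for i in np.argsort(-s[1:,4])[:3]+1:
    cn=cv2.findContours((l==i).astype(np.uint8),0,2)[0][0]; rr=cv2.minAreaRect(cn);print(c[i],s[i],rr, ray(C,rr[0],.004), ray(C,cv2.boxPoints(rr),.004).round(4).tolist())
E
```

```text
green [([147.9, 240.37], 123, [144, 234, 9, 14]), ([182.89, 73.33], 9, [182, 72, 3, 4])]
red [([41.02, 209.3], 3040, [0, 151, 64, 113]), ([104.06, 241.42], 178, [99, 229, 11, 26]), ([147.62, 215.94], 105, [144, 210, 9, 13]), ([12.29, 228.08], 24, [9, 224, 9, 9]), ([317.95, 207.9], 20, [316, 206, 5, 5]), ([81.0, 186.0], 7, [81, 183, 1, 7]), ([174.4, 70.2], 5, [174, 69, 2, 3]), ([80.0, 195.0], 5, [80, 193, 1, 5])]
orange [([13.0, 227.58], 59, [9, 224, 9, 9]), ([292.89, 157.18], 38, [291, 152, 5, 12]), ([311.97, 160.14], 36, [310, 155, 5, 11]), ([302.63, 149.89], 19, [297, 149, 12, 3]), ([298.53, 172.94], 17, [293, 172, 12, 3]), ([31.75, 236.42], 12, [28, 235, 8, 3]), ([30.75, 222.75], 8, [28, 222, 6, 2]), ([28.38, 245.12], 8, [25, 245, 7, 2])]
[67 63 49] [ 54 114  44] [115 121 121] [106 113 114]
[215.73312331 215.25292529] [ 190  190   52   51 2222] ((215.530029296875, 215.15476989746094), (47.429710388183594, 47.25645446777344), 4.969741344451904) [[0.47526329 0.1689442  0.004     ]] [[0.4093, 0.2484, 0.004], [0.5556, 0.2365, 0.004], [0.5418, 0.0888, 0.004], [0.3957, 0.102, 0.004]]
[147.76190476 240.36904762] [144 234   8  14  84] ((147.5, 240.5), (13.0, 7.0), 90.0) [[0.39814947 0.37966965 0.004     ]] [[0.4183, 0.3908, 0.004], [0.4181, 0.3691, 0.004], [0.3781, 0.3685, 0.004], [0.3782, 0.3902, 0.004]]
[151.92307692 143.57692308] [148 140   9   8  26] ((151.37738037109375, 144.1792449951172), (8.791075706481934, 6.181224822998047), 15.945395469665527) [[0.70009306 0.37169216 0.004     ]] [[0.6946, 0.3876, 0.004], [0.7135, 0.3825, 0.004], [0.7056, 0.3557, 0.004], [0.6867, 0.3609, 0.004]]
```

View pics/ups0.png

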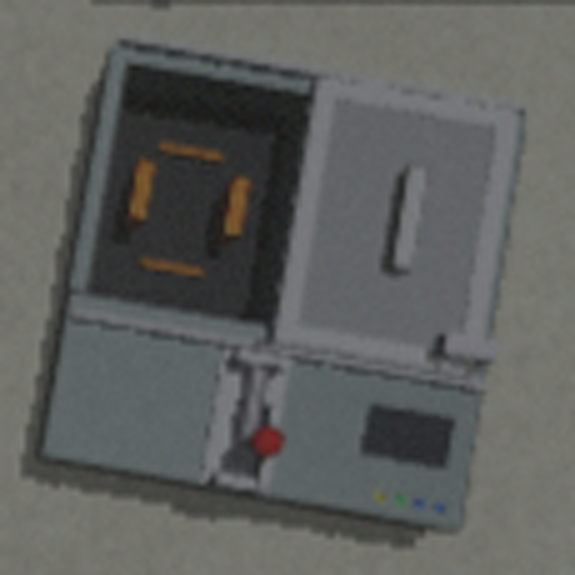

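```bash
python3 - <<'E'
from h import *
C=cam("top")
g=ray(C,[147.9,240.37],.068)[0];r=ray(C,[147.62,215.94],.068)[0]
print("green",g,"red",r,"d",np.linalg.norm(g-r),"axis",np.degrees(np.arctan2(*(r-g)[[1,0]])))
px=np.array([(118,42),(42,457),(462,528),(523,108)],float);px=(px+.5)/5-.5+[265,120]
W=ray(C,px,.075)
L=np.array([(125,125),(-125,125),(-125,-125),(125,-125)])/1000
print(W[:,:2])
H=(L-L.mean(0)).T@(W[:,:2]-W[:,:2].mean(0));th=np.arctan2(H[0,1]-H[1,0],H[0,0]+H[1,1])
Rm=np.array([[np.cos(th),-np.sin(th)],[np.sin(th),np.cos(th)]]);t=W[:,:2].mean(0)
print("ups",t,np.degrees(th),"res",(L@Rm.T+t-W[:,:2]).round(4).tolist())
print("bay",Rm@[.045,.0625]+t, "ribs mid",ray(C,[(292.89+311.97)/2,(157.18+160.14)/2],.056),"stops",ray(C,[(302.63+298.53)/2,(149.89+172.94)/2],.011))
print("knob",Rm@[-.105,.01]+t, ray(C,[317.95,207.9],.138))
print("fin", Rm@[.045,.0625-.115]+t, ray(C,(np.array([408.,220])+.5)/5-.5+[265,120],.117))
E
```

```text
green [0.40182413 0.35997352 0.068     ] red [0.47323712 0.36180105 0.068     ] d 0.07143637457949077 axis 1.4659366089891614
[[ 0.73115511 -0.05412264]
 [ 0.48530747 -0.00668018]
 [ 0.44248468 -0.25082628]
 [ 0.68986677 -0.29315059]]
ups [ 0.58720351 -0.15119492] -10.097377060034832 res [[0.001, 0.0041], [0.0007, 0.0005], [-0.0003, -0.0015], [-0.0015, -0.003]]
bay [ 0.64246411 -0.09755245] ribs mid [[ 0.6422078  -0.09735737  0.056     ]] stops [[ 0.64103185 -0.09715705  0.011     ]]
knob [ 0.48558305 -0.12294104] [[ 0.49150375 -0.12761993  0.138     ]]
fin [ 0.62230212 -0.21077124] [[ 0.61714735 -0.21334174  0.117     ]]
```

```bash
cat >> h.py <<'E'
def pose(yaw_deg):  # tool y down, jaw axis z at yaw
    a=np.radians(yaw_deg); z=np.array([np.cos(a),np.sin(a),0]);y=np.array([0,0,-1.]);return R.from_matrix(np.c_[np.cross(y,z),y,z])
def plan(p,yaw,st=None):
    st=st or get_state();q=R.from_quat(st["tool_rot"]);T=pose(yaw)
    d=(np.array(p)-st["tool_pos"])/.3; w=(T*q.inv()).as_rotvec()/np.pi
    print("shift",d.round(4).tolist(),"rot",w.round(4).tolist(),"deg",round(np.linalg.norm(w)*180,1))
def info():
    st=get_state();m=R.from_quat(st["tool_rot"]).as_matrix()
    print("t",round(st["t"],2),"pos",st["tool_pos"].round(4),"jawyaw",round(np.degrees(np.arctan2(m[1,2],m[0,2])),2),"down",m[:,1].round(3),"q",st["joints"].round(3),"F",st["wrist_force"].round(1),"w",round(st["grip_width"],3))
    return st
E
python3 - <<'E'
from h import *
info()
for y in (91.5,-88.5): plan([.402,.360,.25],y)
E
```

```text
t 1.0 pos [ 0.1445 -0.5047  0.2533] jawyaw -74.03 down [ 0. -0. -1.] q [-1.292  0.26  -0.138  1.173 -0.     1.571] F [0.4 0.  0.5] w 0.993
shift [0.8584, 2.8824, -0.0111] rot [0.0, 0.0, 0.9196] deg 165.5
shift [0.8584, 2.8824, -0.0111] rot [0.0, -0.0, -0.0804] deg 14.5
```

Call:
play_rows --moves '[[[0.85, 0.85, 0], [0, 0, 0.45], -1], [[0.85, 0.85, 0], [0, 0, 0.45], -1], [[0.85, 0.85, 0], [0, 0, 0.45], -1], [[0.85, 0.85, 0], [0, 0, 0.45], -1], [[0.85, 0.85, 0], [0, 0, 0.45], -1], [[0.85, 0.85, 0], [0, 0, 0.45], -1], [[0.85, 0.85, 0], [0, 0, 0.45], -1], [[0.85, 0.85, 0], [0, 0, 0.45], -1], [[0.85, 0.85, 0], [0, 0, 0.45], -1]]' --grip_force 40

```text
t: 1.9
tool_pos: [0.4012, -0.2479, 0.2534]
tool_rot: [-0.517, 0.482, -0.483, 0.517]
wrist_force: [-0.7, -0.3, 0.4]
grip_width: 0.998
```

Call:
play_rows --moves '[[[0.1, 1, 0], [0, 0, 0.3], -1], [[0.1, 1, 0], [0, 0, 0.3], -1], [[0.1, 1, 0], [0, 0, 0.3], -1], [[0.1, 1, 0], [0, 0, 0.3], -1], [[0.1, 1, 0], [0, 0, 0.3], -1], [[0.1, 1, 0], [0, 0, 0.3], -1], [[0.1, 1, 0], [0, 0, 0.3], -1]]'

```text
t: 2.6
tool_pos: [0.4317, 0.0572, 0.2536]
tool_rot: [-0.68, 0.191, -0.191, 0.682]
wrist_force: [0.2, -0.9, -0.5]
grip_width: 0.998
```

```bash
python3 - <<'E'
from h import *
info()
plan([.402,.360,.20],91.5)
E
```

```text
t 2.6 pos [0.4317 0.0572 0.2536] jawyaw 58.62 down [ 0.002  0.003 -1.   ] q [ 0.13   0.105 -0.334  1.129  0.003  0.678] F [ 0.2 -0.9 -0.5] w 0.998
shift [-0.099, 1.0092, -0.1786] rot [-0.001, 0.0002, 0.1827] deg 32.9
```

Call:
play_rows --moves '[[[-0.1, 1, -0.1], [0, 0, 0.183], -1], [[-0.1, 1, -0.1], [0, 0, 0.183], -1], [[-0.1, 1, -0.1], [0, 0, 0.183], -1], [[-0.1, 1, -0.1], [0, 0, 0.183], -1], [[-0.1, 1, -0.1], [0, 0, 0.183], -1], [[-0.1, 1, -0.1], [0, 0, 0.183], -1], [[-0.1, 1, -0.1], [0, 0, 0.183], -1], [[-0.1, 1, -0.1], [0, 0, 0.183], -1]]'

```text
t: 3.4
tool_pos: [0.4012, 0.3586, 0.223]
tool_rot: [-0.706, -0.01, 0.011, 0.708]
wrist_force: [0.1, -1.2, 0.4]
grip_width: 0.998
```

```bash
python3 - <<'E'
from h import *
st=info();im=camera("wrist");cv2.imwrite("pics/w1.png",im);C=cam("wrist",st)
for n,f in dict(green=green,red=red).items():
    for c,a,s in blob(im,f,40)[:3]: print(n,c,a,s,ray(C,c,.068).round(4))
E
```

```text
t 3.4 pos [0.4012 0.3586 0.223 ] jawyaw 91.73 down [-0.001  0.002 -1.   ] q [ 0.728  0.296 -0.168  1.106  0.002  0.698] F [ 0.1 -1.2  0.4] w 0.998
green [261.96, 179.84] 1019 [249, 160, 28, 41] [[0.3992 0.36   0.068 ]]
red [474.18, 222.05] 12296 [421, 122, 91, 194] [[0.4382 0.5823 0.068 ]]
red [390.26, 165.99] 1449 [372, 133, 38, 69] [[0.3815 0.4848 0.068 ]]
red [260.8, 244.95] 812 [249, 228, 25, 35] [[0.4713 0.361  0.068 ]]
```

View pics/w1.png

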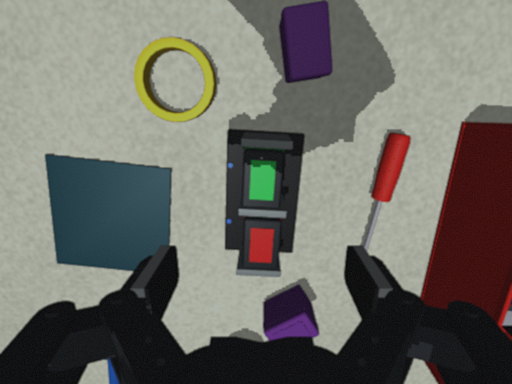

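```bash
python3 - <<'E'
from h import *
im=cv2.imread("pics/w1.png");cv2.imwrite("pics/w1c.png",cv2.resize(im[120:290,200:330],None,fx=3,fy=3,interpolation=cv2.INTER_CUBIC))
plan([.4003,.360,.045],91.2)
E
```

```text
shift [-0.0034, 0.0096, -0.5941] rot [-0.0006, -0.0003, -0.0024] deg 0.4
```

View pics/w1c.png

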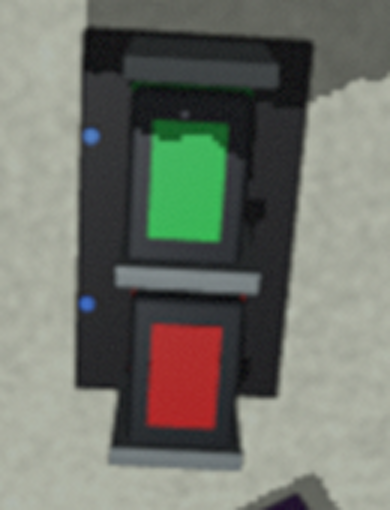

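Call:
play_rows --moves '[[[0, 0.005, -0.16], [0, 0, -0.002], -1], [[-0.003, 0.01, -0.3], [0, 0, -0.002], -1], [[-0.003, 0.01, -0.42], [0, 0, -0.002], -1], [[-0.003, 0.01, -0.52], [0, 0, -0.002], -1], [[-0.003, 0.01, -0.594], [0, 0, -0.002], -1], [[-0.003, 0.01, -0.594], [0, 0, -0.002], -1], [[-0.003, 0.01, -0.594], [0, 0, -0.002], 1], [[-0.003, 0.01, -0.594], [0, 0, -0.002], 1], [[-0.003, 0.01, -0.594], [0, 0, -0.002], 1], [[-0.003, 0.01, -0.594], [0, 0, -0.002], 1], [[-0.003, 0.01, -0.594], [0, 0, -0.002], 1], [[-0.003, 0.01, -0.594], [0, 0, -0.002], 1]]' --grip_force 40

```text
t: 4.65
tool_pos: [0.4017, 0.3606, 0.0469]
tool_rot: [-0.706, -0.009, 0.007, 0.708]
wrist_force: [0.5, -1.8, 5.8]
grip_width: 0.47
```

```bash
python3 - <<'E'
from h import *
info()
E
```

```text
t 4.65 pos [0.4017 0.3606 0.0469] jawyaw 91.25 down [ 0.002  0.003 -1.   ] q [ 0.731  0.453 -0.437  0.676  0.001  0.709] F [ 0.5 -1.8  5.8] w 0.47
```

Call:
play_rows --moves '[[[0, 0, 0.05], [0, 0, 0], 1], [[0, 0, 0.12], [0, 0, 0], 1], [[0, 0, 0.22], [0, 0, 0], 1], [[0, 0, 0.32], [0, 0, 0], 1], [[0, 0, 0.4], [0, 0, 0], 1], [[0, 0, 0.4], [0, 0, 0], 1]]'

```text
t: 5.25
tool_pos: [0.4034, 0.3623, 0.1705]
tool_rot: [-0.704, -0.011, 0.005, 0.71]
wrist_force: [-0.1, 0.5, -2.9]
grip_width: 0.466
```

```bash
python3 - <<'E'
from h import *
info();plan([.475,.169,.166],80);plan([.475,.169,.044],80)
E
```

```text
t 5.25 pos [0.4034 0.3623 0.1705] jawyaw 91.27 down [ 0.008  0.008 -1.   ] q [ 0.731  0.33  -0.262  0.968  0.001  0.709] F [-0.1  0.5 -2.9] w 0.466
shift [0.2386, -0.6444, -0.015] rot [-0.0023, 0.0027, -0.0626] deg 11.3
shift [0.2386, -0.6444, -0.4217] rot [-0.0023, 0.0027, -0.0626] deg 11.3
```

Call:
play_rows --moves '[[[0.08, -0.16, 0], [-0.002, 0.003, -0.062], 1], [[0.14, -0.32, 0], [-0.002, 0.003, -0.062], 1], [[0.19, -0.48, 0], [-0.002, 0.003, -0.062], 1], [[0.238, -0.6, 0], [-0.002, 0.003, -0.062], 1], [[0.238, -0.644, -0.03], [-0.002, 0.003, -0.062], 1], [[0.238, -0.644, -0.12], [-0.002, 0.003, -0.062], 1], [[0.238, -0.644, -0.22], [-0.002, 0.003, -0.062], 1], [[0.238, -0.644, -0.32], [-0.002, 0.003, -0.062], 1], [[0.238, -0.644, -0.37], [-0.002, 0.003, -0.062], 1], [[0.238, -0.644, -0.4], [-0.002, 0.003, -0.062], 1], [[0.238, -0.644, -0.4], [-0.002, 0.003, -0.062], 1]]'

```text
t: 6.35
tool_pos: [0.473, 0.1688, 0.0486]
tool_rot: [0.705, -0.062, 0.059, -0.704]
wrist_force: [-0.5, 0.2, -3.4]
grip_width: 0.464
```

```bash
python3 - <<'E'
from h import *
info();plan([.475,.169,.043],80)
E
```

```text
t 6.35 pos [0.473  0.1688 0.0486] jawyaw 80.13 down [-0.005 -0.    -1.   ] q [ 0.342  0.405 -0.52   0.65   0.001  0.514] F [-0.5  0.2 -3.4] w 0.464
shift [0.0067, 0.0007, -0.0186] rot [0.0001, -0.0015, -0.0007] deg 0.3
```

Call:
play_rows --moves '[[[0, 0, -0.01], [0, -0.0015, 0], 1], [[0, 0, -0.018], [0, -0.0015, 0], 1], [[0, 0, -0.019], [0, -0.0015, 0], 1], [[0, 0, -0.019], [0, -0.0015, 0], -1], [[0, 0, -0.019], [0, -0.0015, 0], -1], [[0, 0, -0.019], [0, -0.0015, 0], -1], [[0, 0, -0.019], [0, -0.0015, 0], -1], [[0, 0, -0.019], [0, -0.0015, 0], -1], [[0, 0, 0.03], [0, -0.0015, 0], -1], [[0, 0, 0.15], [0, -0.0015, 0], -1], [[0, 0, 0.3], [0, -0.0015, 0], -1], [[0, 0, 0.42], [0, -0.0015, 0], -1]]'

```text
t: 7.55
tool_pos: [0.4731, 0.1689, 0.1766]
tool_rot: [-0.704, 0.061, -0.061, 0.705]
wrist_force: [1.1, -0.4, 0.1]
grip_width: 0.999
```

```bash
python3 - <<'E'
from h import *
st=info();im=camera("wrist");cv2.imwrite("pics/w2.png",im);C=cam("wrist",st)
for c,a,s in blob(im,green,40)[:3]: print(c,a,s,ray(C,c,.064).round(4))
im2=camera("top");cv2.imwrite("pics/t2.png",im2)
for c,a,s in blob(im2,green,40)[:3]: print(c,a,s,ray(cam("top"),c,.064).round(4))
plan([.473,.169,.17],-10.1)
E
```

```text
t 7.55 pos [0.4731 0.1689 0.1766] jawyaw 80.13 down [ 0.001  0.    -1.   ] q [ 0.343  0.268 -0.336  0.966 -0.     0.515] F [ 1.1 -0.4  0.1] w 0.999
[261.42, 192.21] 1366 [247, 169, 31, 48] [[0.4706 0.1699 0.064 ]]
[263.73, 155.08] 88 [240, 154, 47, 6] [[0.4396 0.1772 0.064 ]]
shift [-0.012, -0.0036, -0.033] rot [0.0017, 0.0033, -0.5013] deg 90.2
```

View pics/w2.png

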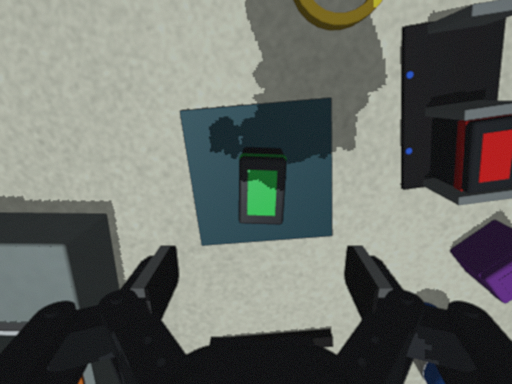

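Call:
play_rows --moves '[[[0, 0, 0], [0, 0, -0.048], -1], [[0, 0, 0], [0, 0, -0.096], -1], [[0, 0, 0], [0, 0, -0.144], -1], [[0, 0, 0], [0, 0, -0.192], -1], [[0, 0, 0], [0, 0, -0.24], -1], [[0, 0, 0], [0, 0, -0.287], -1], [[0, 0, 0], [0, 0, -0.334], -1], [[0, 0, 0], [0, 0, -0.381], -1], [[0, 0, 0], [0, 0, -0.428], -1], [[0, 0, 0], [0, 0, -0.475], -1], [[0, 0, 0], [0.0017, 0.003, -0.5], -1], [[0, 0, 0], [0.0017, 0.003, -0.5], -1]]'

```text
t: 8.85
tool_pos: [0.4762, 0.1698, 0.1791]
tool_rot: [0.456, -0.541, 0.541, -0.455]
wrist_force: [0.3, 0.0, -0.1]
grip_width: 0.996
```

```bash
python3 - <<'E'
from h import *
st=info();im=camera("wrist");cv2.imwrite("pics/w3.png",im);C=cam("wrist",st)
for c,a,s in blob(im,green,40)[:3]: print(c,a,s,ray(C,c,.064).round(4))
plan([.472,.1695,.043],-9.9)
E
```

```text
t 8.85 pos [0.4762 0.1698 0.1791] jawyaw -9.87 down [-0.001 -0.001 -1.   ] q [ 3.430e-01  2.720e-01 -3.230e-01  9.760e-01 -1.000e-03  2.086e+00] F [ 0.3  0.  -0.1] w 0.996
[255.25, 195.93] 1323 [232, 182, 48, 29] [[0.4715 0.1699 0.064 ]]
[255.5, 169.56] 140 [222, 168, 68, 6] [[0.4758 0.1928 0.064 ]]
shift [-0.0141, -0.0012, -0.4541] rot [0.0003, -0.0001, -0.0006] deg 0.1
```

View pics/w3.png

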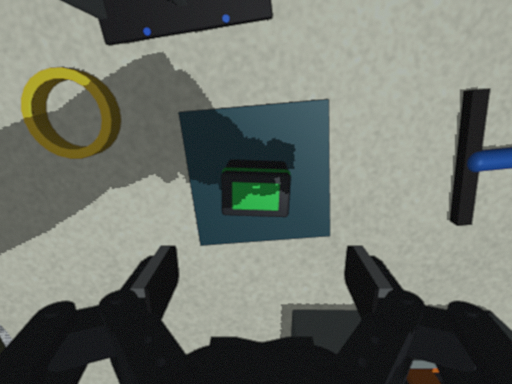

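Call:
play_rows --moves '[[[-0.014, -0.001, -0.1], [0, 0, 0], -1], [[-0.014, -0.001, -0.2], [0, 0, 0], -1], [[-0.014, -0.001, -0.3], [0, 0, 0], -1], [[-0.014, -0.001, -0.4], [0, 0, 0], -1], [[-0.014, -0.001, -0.454], [0, 0, 0], -1], [[-0.014, -0.001, -0.454], [0, 0, 0], -1], [[-0.014, -0.001, -0.454], [0, 0, 0], 1], [[-0.014, -0.001, -0.454], [0, 0, 0], 1], [[-0.014, -0.001, -0.454], [0, 0, 0], 1], [[-0.014, -0.001, -0.454], [0, 0, 0], 1], [[-0.014, -0.001, -0.454], [0, 0, 0], 1]]'

```text
t: 10.0
tool_pos: [0.4727, 0.1699, 0.0442]
tool_rot: [0.455, -0.54, 0.541, -0.456]
wrist_force: [-1.1, -0.2, 6.6]
grip_width: 0.698
```

Call:
play_rows --moves '[[[0, 0, 0.05], [0, 0, 0], 1], [[0, 0, 0.15], [0, 0, 0], 1], [[0, 0, 0.3], [0, 0, 0], 1], [[0, 0, 0.45], [0, 0, 0], 1], [[0, 0, 0.5], [0, 0, 0], 1], [[0, 0, 0.5], [0, 0, 0], 1]]'

```text
t: 10.6
tool_pos: [0.4747, 0.1705, 0.1969]
tool_rot: [0.453, -0.54, 0.542, -0.458]
wrist_force: [-1.0, -1.0, -4.2]
grip_width: 0.697
```

```bash
python3 - <<'E'
from h import *
st=info()
plan([.57,-.06,.2],-10.1)
E
```

```text
t 10.6 pos [0.4747 0.1705 0.1969] jawyaw -9.77 down [ 0.008  0.002 -1.   ] q [ 3.450e-01  2.510e-01 -3.020e-01  1.009e+00 -1.000e-03  2.087e+00] F [-1.  -1.  -4.2] w 0.697
shift [0.3176, -0.7684, 0.0102] rot [-0.0006, 0.0024, -0.0018] deg 0.6
```

Call:
play_rows --moves '[[[0.1, -0.1, 0.08], [0, 0.0024, -0.001], 1], [[0.2, -0.25, 0.18], [0, 0.0024, -0.001], 1], [[0.28, -0.4, 0.2], [0, 0.0024, -0.001], 1], [[0.34, -0.55, 0.2], [0, 0.0024, -0.001], 1], [[0.4, -0.7, 0.2], [0, 0.0024, -0.001], 1], [[0.45, -0.85, 0.2], [0, 0.0024, -0.001], 1], [[0.48, -1, 0.2], [0, 0.0024, -0.001], 1], [[0.48, -1, 0.2], [0, 0.0024, -0.001], 1]]'

```text
t: 11.4
tool_pos: [0.6189, -0.1357, 0.2533]
tool_rot: [-0.454, 0.544, -0.543, 0.452]
wrist_force: [0.2, 0.9, -3.6]
grip_width: 0.701
```

Call:
play_rows --moves '[[[0, -0.15, 0], [0, 0, -0.002], 1], [[0, -0.2, 0], [0, 0, -0.002], 1], [[0, -0.2, 0], [0, 0, -0.002], 1], [[0, -0.2, 0], [0, 0, -0.002], 1]]'

```text
t: 11.8
tool_pos: [0.618, -0.1952, 0.2515]
tool_rot: [-0.453, 0.546, -0.543, 0.449]
wrist_force: [0.4, 0.9, -3.5]
grip_width: 0.696
```

```bash
python3 - <<'E'
from h import *
st=info();im=camera("wrist");cv2.imwrite("pics/w4.png",im);C=cam("wrist",st)
for c,a,s in blob(im,orange,20)[:8]: print(c,a,s,ray(C,c,.056).round(4),ray(C,c,.011).round(4))
E
```

```text
t 11.8 pos [ 0.618  -0.1952  0.2515] jawyaw -10.74 down [-0.006  0.001 -1.   ] q [-3.050e-01  4.830e-01  1.990e-01  1.294e+00 -1.000e-03  1.453e+00] F [ 0.4  0.9 -3.5] w 0.696
[265.48, 48.74] 585 [248, 41, 36, 17] [[ 0.6449 -0.0718  0.056 ]] [[ 0.6465 -0.0652  0.011 ]]
[265.66, 106.78] 383 [249, 101, 34, 12] [[ 0.6351 -0.1262  0.056 ]] [[ 0.6353 -0.1274  0.011 ]]
[233.92, 79.69] 192 [231, 62, 7, 37] [[ 0.608 -0.094  0.056]] [[ 0.6043 -0.0906  0.011 ]]
[296.87, 78.91] 185 [294, 61, 7, 38] [[ 0.6714 -0.1052  0.056 ]] [[ 0.6767 -0.1034  0.011 ]]
```

View pics/w4.png

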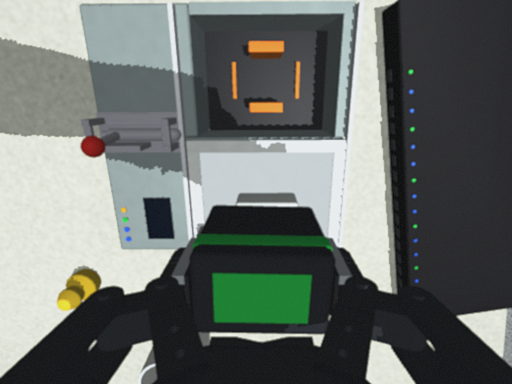

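```bash
python3 - <<'E'
from h import *
st=get_state();im=cv2.imread("pics/w4.png");C=cam("wrist",st)
b=blob(im,green,300);print(b)
for c,a,s in b[:2]:
  P=ray(C,c,.2713)[0]; print(P.round(4), R.from_quat(st["tool_rot"]).inv().apply(P-st["tool_pos"]).round(4))
  m=[s[0]+s[2]/2-.5,s[1]+s[3]/2-.5];P=ray(C,m,.2713)[0]; print(P.round(4), R.from_quat(st["tool_rot"]).inv().apply(P-st["tool_pos"]).round(4))
plan([.641,-.0975,.15],-10.1,st)
E
```

```text
[([261.11, 297.72], 4949, [212, 272, 101, 53]), ([262.19, 240.18], 1469, [192, 234, 141, 18])]
[ 0.6188 -0.1946  0.2713] [-0.0001 -0.0193  0.0004]
[ 0.6191 -0.1948  0.2713] [ 0.     -0.0193  0.0008]
[ 0.6241 -0.1685  0.2713] [-0.0268 -0.0194  0.0008]
[ 0.6239 -0.1695  0.2713] [-0.0258 -0.0194  0.0008]
shift [0.0759, 0.3239, -0.3399] rot [-0.0002, -0.0018, 0.0032] deg 0.7
```

Call:
play_rows --moves '[[[0.03, 0.12, 0], [0, -0.0018, 0.003], 1], [[0.06, 0.26, 0], [0, -0.0018, 0.003], 1], [[0.076, 0.324, -0.08], [0, -0.0018, 0.003], 1], [[0.076, 0.324, -0.2], [0, -0.0018, 0.003], 1], [[0.076, 0.324, -0.3], [0, -0.0018, 0.003], 1], [[0.076, 0.324, -0.38], [0, -0.0018, 0.003], 1], [[0.076, 0.324, -0.42], [0, -0.0018, 0.003], 1], [[0.076, 0.324, -0.42], [0, -0.0018, 0.003], 1], [[0.076, 0.324, -0.42], [0, -0.0018, 0.003], 1]]'

```text
t: 12.75
tool_pos: [0.6416, -0.097, 0.1269]
tool_rot: [0.454, -0.542, 0.542, -0.455]
wrist_force: [-0.5, 0.5, -2.9]
grip_width: 0.697
```

```bash
python3 - <<'E'
from h import *
st=info();im=camera("wrist");cv2.imwrite("pics/w5.png",im);C=cam("wrist",st)
for c,a,s in blob(im,orange,20)[:8]: print(c,a,s,ray(C,c,.056).round(4),ray(C,c,.011).round(4))
plan([.641,-.0975,.12],-10.1,st)
E
```

```text
t 12.75 pos [ 0.6416 -0.097   0.1269] jawyaw -10.09 down [ 0.001  0.001 -1.   ] q [-1.500e-01  5.400e-01 -3.400e-02  9.960e-01  1.000e-03  1.597e+00] F [-0.5  0.5 -2.9] w 0.697
[259.43, 171.07] 1358 [234, 157, 52, 28] [[ 0.6466 -0.0651  0.056 ]] [[ 0.6445 -0.0759  0.011 ]]
[302.12, 189.93] 225 [298, 173, 9, 35] [[ 0.6735 -0.0835  0.056 ]] [[ 0.6777 -0.0987  0.011 ]]
[216.56, 188.61] 211 [213, 172, 8, 34] [[ 0.6151 -0.0722  0.056 ]] [[ 0.6055 -0.0846  0.011 ]]
shift [-0.002, -0.0018, -0.0231] rot [-0.0002, 0.0004, -0.0] deg 0.1
```

View pics/w5.png

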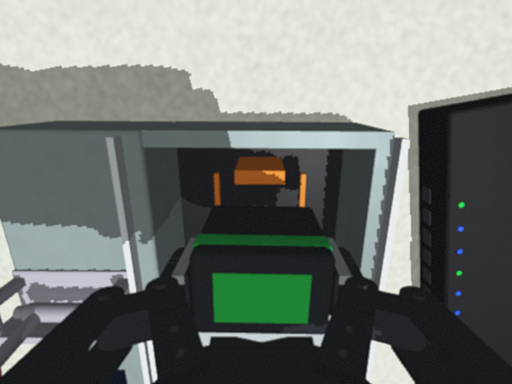

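Call:
play_rows --moves '[[[0, -0.001, -0.04], [0, 0, 0], 1], [[0, -0.001, -0.08], [0, 0, 0], 1], [[0, -0.001, -0.12], [0, 0, 0], 1], [[0, -0.001, -0.14], [0, 0, 0], 1], [[0, -0.001, -0.14], [0, 0, 0], 1]]'

```text
t: 13.3
tool_pos: [0.6407, -0.0974, 0.0836]
tool_rot: [-0.454, 0.543, -0.542, 0.454]
wrist_force: [-1.7, -0.5, -3.5]
grip_width: 0.7
```

```bash
python3 - <<'E'
from h import *
st=info()
plan([.6415,-.0975,.0462],-10.1,st)
E
```

```text
t 13.3 pos [ 0.6407 -0.0974  0.0836] jawyaw -10.12 down [-0.001  0.001 -1.   ] q [-1.510e-01  5.740e-01 -9.400e-02  9.040e-01  1.000e-03  1.596e+00] F [-1.7 -0.5 -3.5] w 0.7
shift [0.0025, -0.0003, -0.1247] rot [-0.0002, -0.0003, 0.0001] deg 0.1
```

No contact with the ribs (force unchanged); on down.

Call:
play_rows --moves '[[[0.002, 0, -0.04], [0, 0, 0], 1], [[0.002, 0, -0.08], [0, 0, 0], 1], [[0.002, 0, -0.105], [0, 0, 0], 1], [[0.002, 0, -0.12], [0, 0, 0], 1], [[0.002, 0, -0.126], [0, 0, 0], 1], [[0.002, 0, -0.126], [0, 0, 0], 1]]'

```text
t: 13.9
tool_pos: [0.6409, -0.0973, 0.0463]
tool_rot: [-0.454, 0.543, -0.542, 0.454]
wrist_force: [-2.8, -0.1, -0.3]
grip_width: 0.699
```

```bash
python3 - <<'E'
from h import *
st=info()
E
```

```text
t 13.9 pos [ 0.6409 -0.0973  0.0463] jawyaw -10.11 down [-0.001  0.001 -1.   ] q [-1.510e-01  6.090e-01 -1.380e-01  8.250e-01  1.000e-03  1.596e+00] F [-2.8 -0.1 -0.3] w 0.699
```

Call:
play_rows --moves '[[[0, 0, 0], [0, 0, 0], -1], [[0, 0, 0], [0, 0, 0], -1], [[0, 0, 0], [0, 0, 0], -1], [[0, 0, 0], [0, 0, 0], -1], [[0, 0, 0], [0, 0, 0], -1], [[0, 0, 0.05], [0, 0, 0], -1], [[0, 0, 0.15], [0, 0, 0], -1], [[0, 0, 0.3], [0, 0, 0], -1], [[0, 0, 0.45], [0, 0, 0], -1], [[0, 0, 0.6], [0, 0, 0], -1], [[0, 0, 0.6], [0, 0, 0], -1]]'

```text
t: 15.0
tool_pos: [0.6449, -0.098, 0.2342]
tool_rot: [0.451, -0.539, 0.545, -0.457]
wrist_force: [1.3, -0.2, 0.0]
grip_width: 1.002
```

```bash
python3 - <<'E'
from h import *
st=info();im=camera("wrist");cv2.imwrite("pics/w6.png",im);C=cam("wrist",st)
for c,a,s in blob(im,green,80)[:3]: print(c,a,s,ray(C,c,.066).round(4))
im2=camera("top");cv2.imwrite("pics/t6.png",im2)
for c,a,s in blob(im2,green,40)[:3]: print(c,a,s,ray(cam("top"),c,.066).round(4))
for c,a,s in blob(im,red,20)[:3]: print("red",c,a,s,ray(C,c,.138).round(4))
for c,a,s in blob(im2,red,15)[:5]: print("redtop",c,a,s,ray(cam("top"),c,.138).round(4))
E
```

```text
t 15.0 pos [ 0.6449 -0.098   0.2342] jawyaw -10.12 down [ 0.012 -0.001 -1.   ] q [-1.510e-01  4.810e-01  1.510e-01  1.229e+00  1.000e-03  1.596e+00] F [ 1.3 -0.2  0. ] w 1.002
[255.31, 179.22] 962 [235, 167, 41, 25] [[ 0.6414 -0.0975  0.066 ]]
[255.32, 157.62] 133 [228, 156, 55, 4] [[ 0.6455 -0.0752  0.066 ]]
[301.92, 158.27] 90 [298, 151, 9, 15] [[ 0.6417 -0.0946  0.066 ]]
red [87.63, 265.95] 338 [77, 257, 22, 19] [[ 0.4908 -0.128   0.138 ]]
redtop [40.64, 209.0] 3202 [0, 151, 64, 113] [[0.4932 0.6373 0.138 ]]
redtop [103.99, 241.38] 173 [99, 229, 11, 26] [[0.4034 0.4602 0.138 ]]
redtop [147.57, 216.1] 102 [144, 210, 8, 13] [[0.4718 0.3416 0.138 ]]
redtop [11.42, 227.79] 19 [9, 223, 7, 10] [[0.442 0.716 0.138]]
```

View pics/w6.png

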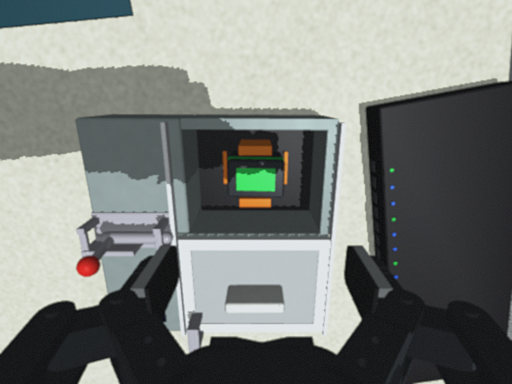

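```bash
cat >> h.py <<'E'
TH=np.radians(-10.1);RU=np.array([[np.cos(TH),-np.sin(TH)],[np.sin(TH),np.cos(TH)]]);OU=np.array([.5862,-.1511])
def loc(p): return RU.T@(np.array(p)[:2]-OU)
def wld(x,y,z): return [*(RU@[x,y]+OU),z]
E
python3 - <<'E'
from h import *
st=get_state();C=cam("wrist",st);im=cv2.imread("pics/w6.png")
cv2.imwrite("pics/w6c.png",cv2.resize(im[195:345,60:340],None,fx=2.8,fy=2.8,interpolation=cv2.INTER_CUBIC))
print(proj(C,[wld(.045+a,-.0525+b,.117) for a in(-.03,.03) for b in (-.006,.006)]).round(1).tolist())
print(proj(C,[wld(-.105,.01,.138)]),loc([.4908,-.128]))
E
```

```text
[[229.1, 314.2], [228.7, 303.9], [290.5, 314.1], [290.9, 303.8]]
[[ 79.69496088 264.78073788]] [-0.09797257  0.00601204]
```

View pics/w6c.png

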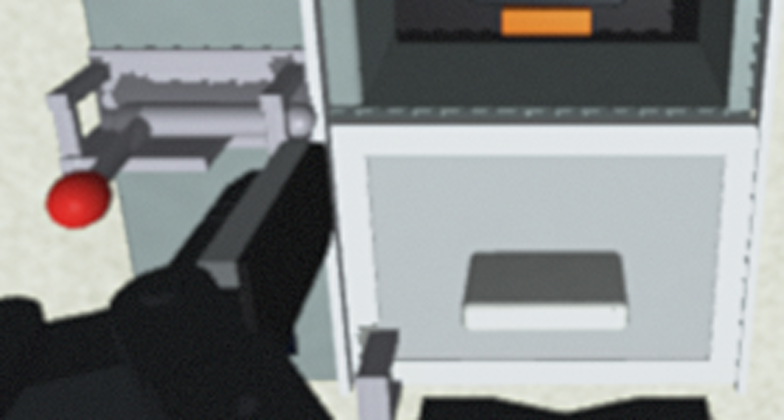

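```bash
python3 - <<'E'
from h import *
plan(wld(.042,-.052,.18),79.9);plan(wld(.042,-.052,.111),79.9); print(wld(.042,-.052,.111))
E
```

```text
shift [-0.0785, -0.3738, -0.1602] rot [-0.0007, 0.0006, 0.5001] deg 90.0
shift [-0.0785, -0.3738, -0.3902] rot [-0.0007, 0.0006, 0.5001] deg 90.0
[np.float64(0.618430063802143), np.float64(-0.20965956785453416), 0.111]
```

Call:
play_rows --moves '[[[-0.02, -0.1, 0], [0, 0, 0.047], -1], [[-0.05, -0.2, 0], [0, 0, 0.094], -1], [[-0.078, -0.3, 0], [0, 0, 0.141], -1], [[-0.078, -0.374, 0], [0, 0, 0.188], -1], [[-0.078, -0.374, 0], [0, 0, 0.235], -1], [[-0.078, -0.374, 0], [0, 0, 0.282], -1], [[-0.078, -0.374, 0], [0, 0, 0.329], -1], [[-0.078, -0.374, 0], [0, 0, 0.376], -1], [[-0.078, -0.374, 0], [0, 0, 0.423], -1], [[-0.078, -0.374, 0], [0, 0, 0.47], -1], [[-0.078, -0.374, 0], [0, 0, 0.5], -1], [[-0.078, -0.374, 0], [0, 0, 0.5], -1]]'

```text
t: 16.3
tool_pos: [0.6175, -0.2093, 0.2257]
tool_rot: [-0.703, 0.064, -0.061, 0.706]
wrist_force: [-0.2, -0.7, -0.5]
grip_width: 1.003
```

```bash
python3 - <<'E'
from h import *
st=info();im=camera("wrist");cv2.imwrite("pics/w7.png",im);C=cam("wrist",st)
print(proj(C,[wld(.042+a,-.052+b,.117) for a in(-.03,.03) for b in (-.006,.006)]).round(1).tolist())
plan(wld(.042,-.052,.111),79.9)
E
```

```text
t 16.3 pos [ 0.6175 -0.2093  0.2257] jawyaw 79.87 down [-0.004  0.004 -1.   ] q [-0.328  0.497  0.156  1.235  0.002 -0.151] F [-0.2 -0.7 -0.5] w 1.003
[[252.7, 163.3], [267.5, 163.3], [253.3, 230.9], [267.1, 230.9]]
shift [0.0026, -0.0009, -0.3836] rot [-0.0011, -0.0011, 0.0007] deg 0.3
```

View pics/w7.png

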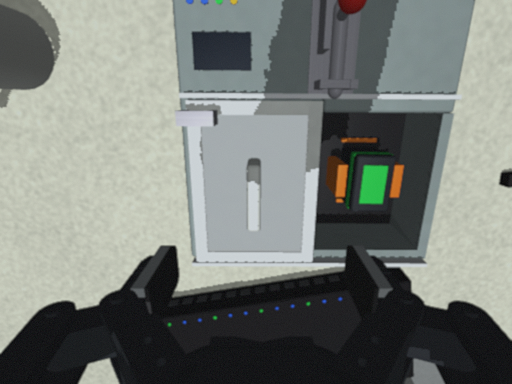

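Call:
play_rows --moves '[[[0.002, -0.013, -0.12], [-0.001, -0.001, 0], -1], [[0.002, -0.013, -0.25], [-0.001, -0.001, 0], -1], [[0.002, -0.013, -0.34], [-0.001, -0.001, 0], -1], [[0.002, -0.013, -0.384], [-0.001, -0.001, 0], -1], [[0.002, -0.013, -0.384], [-0.001, -0.001, 0], -1], [[0.002, -0.013, -0.384], [-0.001, -0.001, 0], 1], [[0.002, -0.013, -0.384], [-0.001, -0.001, 0], 1], [[0.002, -0.013, -0.384], [-0.001, -0.001, 0], 1], [[0.002, -0.013, -0.384], [-0.001, -0.001, 0], 1], [[0.002, -0.013, -0.384], [-0.001, -0.001, 0], 1], [[0.002, -0.013, -0.384], [-0.001, -0.001, 0], 1], [[0.002, -0.013, -0.384], [-0.001, -0.001, 0], 1]]' --grip_force 30

```text
t: 17.55
tool_pos: [0.6187, -0.2139, 0.1118]
tool_rot: [0.704, -0.063, 0.064, -0.704]
wrist_force: [-0.6, -1.6, 4.9]
grip_width: 0.138
```

```bash
python3 - <<'E'
from h import *
st=info(); print(loc(st["tool_pos"])); d=RU@[0,.115]; print(d/.3)
E
```

```text
t 17.55 pos [ 0.6187 -0.2139  0.1118] jawyaw 79.74 down [ 0.001 -0.001 -1.   ] q [-0.333  0.56  -0.039  0.97  -0.    -0.154] F [-0.6 -1.6  4.9] w 0.138
[ 0.04298035 -0.05609518]
[0.06722391 0.37739289]
```

Call:
play_rows --moves '[[[0.009, 0.05, 0], [0, 0, 0], 1], [[0.018, 0.1, 0], [0, 0, 0], 1], [[0.027, 0.15, 0], [0, 0, 0], 1], [[0.036, 0.2, 0], [0, 0, 0], 1], [[0.045, 0.25, 0], [0, 0, 0], 1], [[0.054, 0.3, 0], [0, 0, 0], 1], [[0.061, 0.34, 0], [0, 0, 0], 1], [[0.066, 0.37, 0], [0, 0, 0], 1], [[0.068, 0.38, 0], [0, 0, 0], 1], [[0.068, 0.38, 0], [0, 0, 0], 1]]'

```text
t: 18.55
tool_pos: [0.6391, -0.1029, 0.1119]
tool_rot: [0.707, -0.063, 0.064, -0.701]
wrist_force: [0.4, -13.0, 0.6]
grip_width: 0.135
```

```bash
python3 - <<'E'
from h import *
st=info(); print(loc(st["tool_pos"]),RU.T@st["wrist_force"][:2])
E
```

```text
t 18.55 pos [ 0.6391 -0.1029  0.1119] jawyaw 79.65 down [ 0.001 -0.008 -1.   ] q [-0.156  0.548 -0.062  0.959 -0.008  0.025] F [  0.4 -13.    0.6] w 0.135
[0.04365536 0.0567225 ] [  2.64744263 -12.75644395]
```

Call:
play_rows --moves '[[[0.003, 0.02, 0], [0, 0, 0], 1], [[0.003, 0.02, 0], [0, 0, 0], 1]]'

```text
t: 18.75
tool_pos: [0.6392, -0.1027, 0.1119]
tool_rot: [0.712, -0.065, 0.065, -0.697]
wrist_force: [-0.7, -20.5, 0.5]
grip_width: 0.13
```

```bash
python3 - <<'E'
from h import *
st=info(); print(loc(st["tool_pos"]),RU.T@st["wrist_force"][:2])
E
```

```text
t 18.75 pos [ 0.6392 -0.1027  0.1119] jawyaw 79.46 down [-0.001 -0.021 -1.   ] q [-0.15   0.548 -0.061  0.959 -0.021  0.034] F [ -0.7 -20.5   0.5] w 0.13
[0.04368533 0.05692556] [  2.85763234 -20.30545867]
```

Call:
play_rows --moves '[[[0, 0, 0], [0, 0, 0], -1], [[0, 0, 0], [0, 0, 0], -1], [[0, 0, 0], [0, 0, 0], -1], [[0, 0, 0], [0, 0, 0], -1], [[0, 0, 0.1], [0.006, 0.001, 0.002], -1], [[0, 0, 0.25], [0.006, 0.001, 0.002], -1], [[0, 0, 0.4], [0.006, 0.001, 0.002], -1], [[-0.1, 0, 0.4], [0.006, 0.001, 0.002], -1], [[-0.22, -0.02, 0.4], [0.006, 0.001, 0.002], -1], [[-0.27, -0.04, 0.4], [0.006, 0.001, 0.002], -1], [[-0.27, -0.04, 0.4], [0.006, 0.001, 0.002], -1]]'

```text
t: 19.85
tool_pos: [0.5559, -0.1144, 0.2324]
tool_rot: [0.705, -0.065, 0.061, -0.704]
wrist_force: [-0.6, 0.0, 0.1]
grip_width: 0.999
```

```bash
python3 - <<'E'
from h import *
st=info();im=camera("wrist");cv2.imwrite("pics/w8.png",im);C=cam("wrist",st)
for c,a,s in blob(im,red,20)[:3]: print("red",c,a,s,ray(C,c,.138).round(4),loc(ray(C,c,.138)[0]))
im=camera("scene");cv2.imwrite("pics/s8.png",cv2.resize(im[150:300,130:300],None,fx=4,fy=4,interpolation=cv2.INTER_CUBIC))
S=cam("scene")
for c,a,s in blob(im,red,8)[:6]: print("red",c,a,s)
print(proj(S,[wld(-.098,.006,.138)]))
E
```

```text
t 19.85 pos [ 0.5559 -0.1144  0.2324] jawyaw 79.8 down [-0.006 -0.002 -1.   ] q [-0.202  0.346 -0.07   1.161 -0.003 -0.024] F [-0.6  0.   0.1] w 0.999
red [226.74, 123.08] 441 [215, 111, 24, 25] [[ 0.4905 -0.128   0.138 ]] [-0.09828194  0.00594728]
red [437.27, 188.87] 4384 [390, 147, 101, 80]
red [375.43, 182.34] 76 [371, 176, 10, 15]
red [348.46, 186.67] 61 [344, 183, 10, 8]
red [377.28, 265.06] 53 [374, 254, 7, 20]
red [208.82, 187.18] 11 [207, 186, 4, 4]
[[208.80777156 187.27883336]]
```

View pics/w8.png

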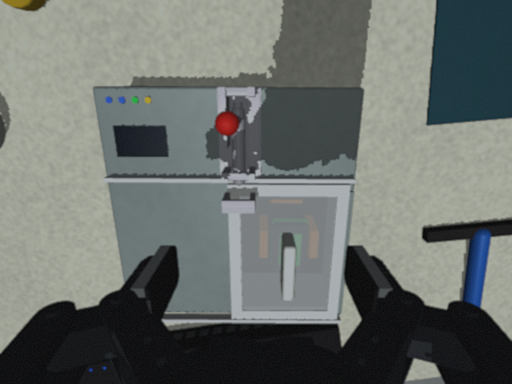

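View pics/s8.png

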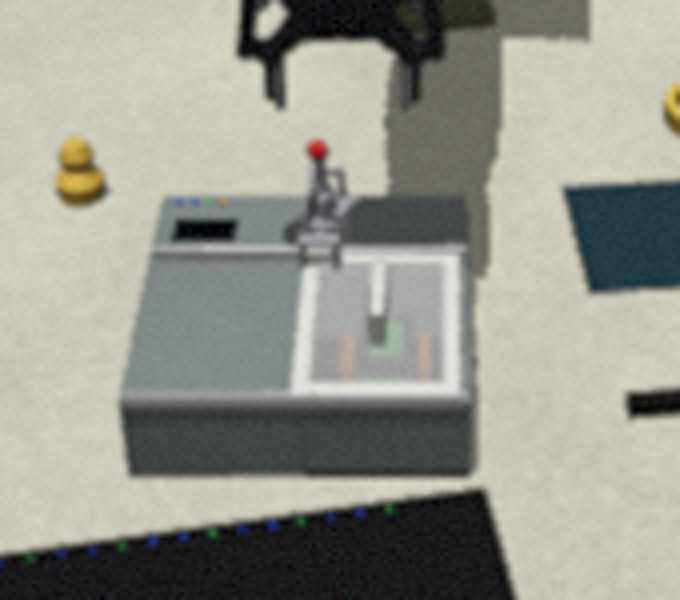

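```bash
python3 - <<'E'
from h import *
plan([.4905,-.128,.141],79.9); print(RU@[.04,0]/.3)
E
```

```text
shift [-0.2269, -0.0456, -0.304] rot [0.0005, -0.001, 0.0003] deg 0.2
[ 0.13126709 -0.02338223]
```

Call:
play_rows --moves '[[[-0.12, -0.03, 0], [0, -0.001, 0], -1], [[-0.227, -0.046, 0], [0, -0.001, 0], -1], [[-0.227, -0.046, -0.08], [0, -0.001, 0], -1], [[-0.227, -0.046, -0.2], [0, -0.001, 0], -1], [[-0.227, -0.046, -0.28], [0, -0.001, 0], -1], [[-0.227, -0.046, -0.304], [0, -0.001, 0], -1], [[-0.227, -0.046, -0.304], [0, -0.001, 0], 1], [[-0.227, -0.046, -0.304], [0, -0.001, 0], 1], [[-0.227, -0.046, -0.304], [0, -0.001, 0], 1], [[-0.227, -0.046, -0.304], [0, -0.001, 0], 1], [[-0.227, -0.046, -0.304], [0, -0.001, 0], 1], [[-0.227, -0.046, -0.304], [0, -0.001, 0], 1]]' --grip_force 20

```text
t: 21.15
tool_pos: [0.4912, -0.1283, 0.142]
tool_rot: [0.705, -0.062, 0.063, -0.704]
wrist_force: [-0.1, 0.2, 4.1]
grip_width: 0.191
```

```bash
python3 - <<'E'
from h import *
st=info();print(loc(st["tool_pos"]),st["wrist_torque"])
E
```

```text
t 21.15 pos [ 0.4912 -0.1283  0.142 ] jawyaw 79.84 down [ 0.002 -0.002 -1.   ] q [-0.255  0.304 -0.383  0.881 -0.002 -0.077] F [-0.1  0.2  4.1] w 0.191
[-0.09749366  0.00575174] [-0.05757989 -0.02175942  0.03271557]
```

Call:
play_rows --moves '[[[0.02, -0.004, 0], [0, 0, 0], 1], [[0.04, -0.007, 0], [0, 0, 0], 1], [[0.06, -0.011, 0], [0, 0, 0], 1], [[0.08, -0.014, 0], [0, 0, 0], 1], [[0.1, -0.018, 0], [0, 0, 0], 1], [[0.118, -0.021, 0], [0, 0, 0], 1], [[0.132, -0.023, 0], [0, 0, 0], 1], [[0.138, -0.024, 0], [0, 0, 0], 1], [[0.138, -0.024, 0], [0, 0, 0], 1]]'

```text
t: 22.05
tool_pos: [0.5249, -0.1345, 0.1416]
tool_rot: [0.705, -0.067, 0.058, -0.704]
wrist_force: [-20.1, 1.9, 18.3]
grip_width: 0.189
```

```bash
python3 - <<'E'
from h import *
st=info();print(loc(st["tool_pos"]),RU.T@st["wrist_force"][:2])
E
```

```text
t 22.05 pos [ 0.5249 -0.1345  0.1416] jawyaw 79.81 down [-0.013 -0.001 -1.   ] q [-0.249  0.368 -0.286  0.93  -0.004 -0.071] F [-20.1   1.9  18.3] w 0.189
[-0.06331025  0.00559712] [-20.08073642  -1.66958783]
```

Call:
play_rows --moves '[[[0, 0, 0], [0, 0, 0], -1], [[0, 0, 0], [0, 0, 0], -1], [[0, 0, 0], [0, 0, 0], -1], [[0, 0, 0.1], [0, 0.003, 0], -1], [[0, 0, 0.25], [0, 0.003, 0], -1], [[0, 0, 0.3], [0, 0.003, 0], -1], [[0.1, 0, 0.3], [0, 0.003, 0], -1], [[0.1, 0, 0.3], [0, 0.003, 0], -1]]'

```text
t: 22.85
tool_pos: [0.5595, -0.1349, 0.2323]
tool_rot: [0.705, -0.068, 0.057, -0.703]
wrist_force: [-1.0, 0.1, 0.1]
grip_width: 0.999
```

```bash
python3 - <<'E'
from h import *
st=info();im=camera("wrist");cv2.imwrite("pics/w9.png",im);C=cam("wrist",st)
cv2.imwrite("pics/w9c.png",cv2.resize(im[60:260,130:400],None,fx=2.9,fy=2.9,interpolation=cv2.INTER_CUBIC))
for c,a,s in blob(im,red,20)[:3]: print("red",c,a,s,ray(C,c,.138).round(4),loc(ray(C,c,.138)[0]))
E
```

```text
t 22.85 pos [ 0.5595 -0.1349  0.2323] jawyaw 79.86 down [-0.016 -0.002 -1.   ] q [-0.234  0.367 -0.038  1.182 -0.005 -0.057] F [-1.   0.1  0.1] w 0.999
red [254.27, 157.71] 386 [244, 147, 22, 22] [[ 0.5218 -0.1335  0.138 ]] [-0.06649624  0.00603724]
```

View pics/w9c.png

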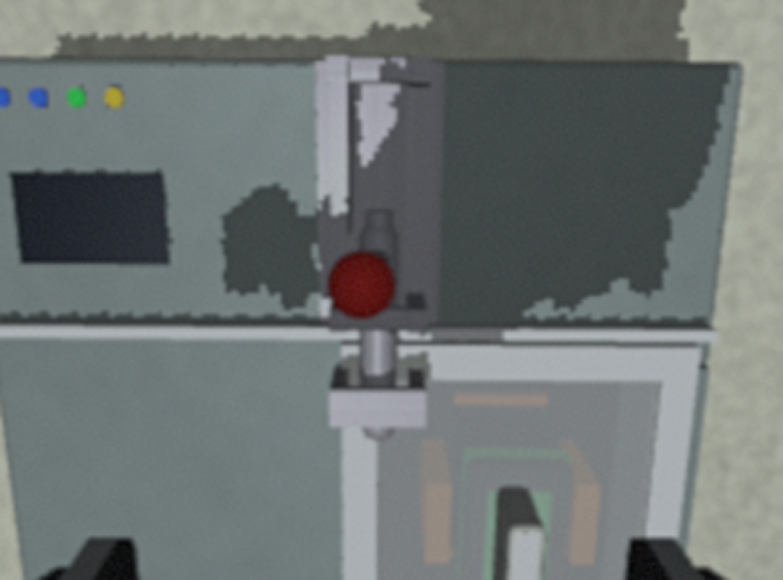

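```bash
python3 - <<'E'
from h import *
for y,t in [(.042,.19),(.042,.122)]:
    print(y,t); plan(wld(-.065,y,t+.022),79.9)
E
```

```text
0.042 0.19
shift [-0.0922, 0.121, -0.065] rot [0.0003, -0.0064, 0.0003] deg 1.2
0.042 0.122
shift [-0.0922, 0.121, -0.2917] rot [0.0003, -0.0064, 0.0003] deg 1.2
```

Call:
play_rows --moves '[[[0, 0.121, 0], [0, -0.006, 0], 1], [[-0.092, 0.121, 0], [0, -0.006, 0], 1], [[-0.092, 0.121, 0], [0, -0.006, 0], 1], [[-0.092, 0.121, 0], [0, -0.006, 0], 1], [[-0.092, 0.121, -0.065], [0, -0.006, 0], 1], [[-0.092, 0.121, -0.15], [0, -0.006, 0], 1], [[-0.092, 0.121, -0.24], [0, -0.006, 0], 1], [[-0.092, 0.121, -0.29], [0, -0.006, 0], 1], [[-0.092, 0.121, -0.29], [0, -0.006, 0], 1]]'

```text
t: 23.8
tool_pos: [0.5285, -0.0984, 0.142]
tool_rot: [0.705, -0.065, 0.061, -0.704]
wrist_force: [0.5, 0.8, -0.2]
grip_width: -0.001
```

```bash
python3 - <<'E'
from h import *
st=info();print(loc(st["tool_pos"]))
im=camera("scene");cv2.imwrite("pics/s10.png",cv2.resize(im[120:270,130:300],None,fx=4,fy=4,interpolation=cv2.INTER_CUBIC))
for y,t in [(.020,.120),(.010,.119),(0,.118),(-.005,.112),(-.012,.112),(-.02,.112),(-.03,.110),(-.034,.106),(-.034,.102)]:
    print(y,t); plan(wld(-.065,y,t+.022),79.9)
E
```

```text
t 23.8 pos [ 0.5285 -0.0984  0.142 ] jawyaw 79.81 down [-0.006 -0.    -1.   ] q [-0.183  0.356 -0.303  0.917 -0.001 -0.006] F [ 0.5  0.8 -0.2] w -0.001
[-0.06608739  0.04172241]
0.02 0.12
shift [-0.0123, -0.0714, -0.0051] rot [0.0002, -0.001, 0.0005] deg 0.2
0.01 0.119
shift [-0.0182, -0.1043, -0.0085] rot [0.0002, -0.001, 0.0005] deg 0.2
0 0.118
shift [-0.024, -0.1371, -0.0118] rot [0.0002, -0.001, 0.0005] deg 0.2
-0.005 0.112
shift [-0.0269, -0.1535, -0.0318] rot [0.0002, -0.001, 0.0005] deg 0.2
-0.012 0.112
shift [-0.031, -0.1765, -0.0318] rot [0.0002, -0.001, 0.0005] deg 0.2
-0.02 0.112
shift [-0.0357, -0.2027, -0.0318] rot [0.0002, -0.001, 0.0005] deg 0.2
-0.03 0.11
shift [-0.0415, -0.2355, -0.0385] rot [0.0002, -0.001, 0.0005] deg 0.2
-0.034 0.106
shift [-0.0439, -0.2487, -0.0518] rot [0.0002, -0.001, 0.0005] deg 0.2
-0.034 0.102
shift [-0.0439, -0.2487, -0.0651] rot [0.0002, -0.001, 0.0005] deg 0.2
```

View pics/s10.png

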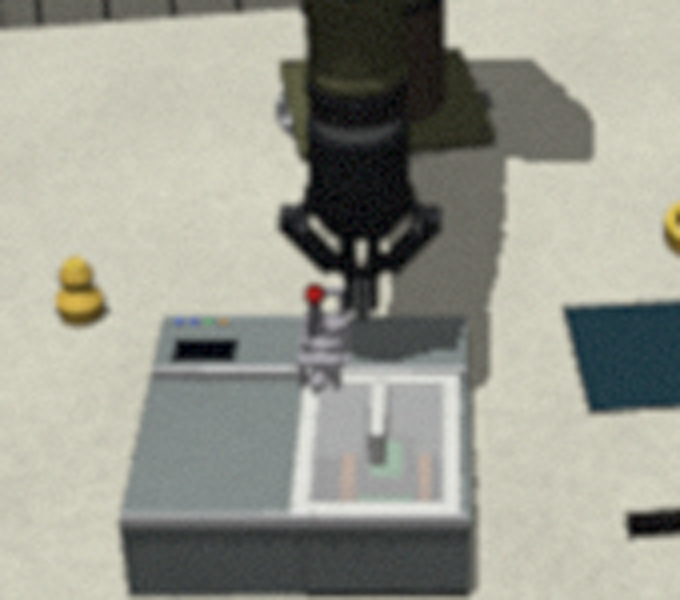

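Call:
play_rows --moves '[[[-0.006, -0.036, 0], [0, -0.001, 0], 1], [[-0.012, -0.07, -0.005], [0, -0.001, 0], 1], [[-0.015, -0.088, -0.007], [0, -0.001, 0], 1], [[-0.018, -0.104, -0.009], [0, -0.001, 0], 1], [[-0.021, -0.12, -0.01], [0, -0.001, 0], 1], [[-0.024, -0.137, -0.012], [0, -0.001, 0], 1], [[-0.024, -0.137, -0.012], [0, -0.001, 0], 1]]'

```text
t: 24.55
tool_pos: [0.5218, -0.1404, 0.1398]
tool_rot: [0.705, -0.063, 0.063, -0.704]
wrist_force: [0.0, 1.1, -0.6]
grip_width: -0.001
```

```bash
python3 - <<'E'
from h import *
st=info();print(loc(st["tool_pos"]),RU.T@st["wrist_force"][:2])
im=camera("scene");cv2.imwrite("pics/s11.png",cv2.resize(im[150:250,150:270],None,fx=5,fy=5,interpolation=cv2.INTER_CUBIC))
for y,t in [(-.005,.112),(-.012,.112),(-.02,.112),(-.03,.110),(-.034,.106),(-.034,.102)]:
    print(y,t); plan(wld(-.065,y,t+.022),79.9)
E
```

```text
t 24.55 pos [ 0.5218 -0.1404  0.1398] jawyaw 79.77 down [-0.001 -0.001 -1.   ] q [-0.262  0.359 -0.305  0.907 -0.001 -0.084] F [ 0.   1.1 -0.6] w -0.001
[-0.065242   -0.00075765] [-0.19196086  1.09103614]
-0.005 0.112
shift [-0.002, -0.0149, -0.0196] rot [0.0004, -0.0002, 0.0006] deg 0.1
-0.012 0.112
shift [-0.0061, -0.0379, -0.0196] rot [0.0004, -0.0002, 0.0006] deg 0.1
-0.02 0.112
shift [-0.0108, -0.0641, -0.0196] rot [0.0004, -0.0002, 0.0006] deg 0.1
-0.03 0.11
shift [-0.0166, -0.0969, -0.0263] rot [0.0004, -0.0002, 0.0006] deg 0.1
-0.034 0.106
shift [-0.0189, -0.1101, -0.0396] rot [0.0004, -0.0002, 0.0006] deg 0.1
-0.034 0.102
shift [-0.0189, -0.1101, -0.0529] rot [0.0004, -0.0002, 0.0006] deg 0.1
```

View pics/s11.png

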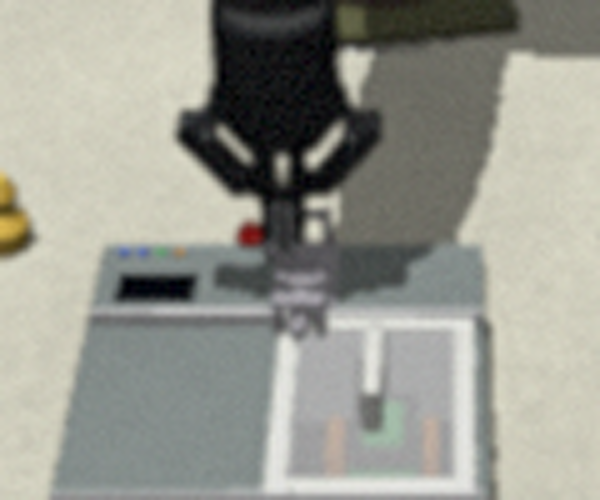

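Call:
play_rows --moves '[[[-0.001, -0.008, -0.01], [0, 0, 0], 1], [[-0.002, -0.015, -0.02], [0, 0, 0], 1], [[-0.004, -0.026, -0.02], [0, 0, 0], 1], [[-0.006, -0.038, -0.02], [0, 0, 0], 1], [[-0.009, -0.051, -0.02], [0, 0, 0], 1], [[-0.011, -0.064, -0.02], [0, 0, 0], 1], [[-0.014, -0.08, -0.022], [0, 0, 0], 1], [[-0.017, -0.097, -0.026], [0, 0, 0], 1], [[-0.019, -0.11, -0.034], [0, 0, 0], 1], [[-0.019, -0.11, -0.042], [0, 0, 0], 1], [[-0.019, -0.11, -0.052], [0, 0, 0], 1], [[-0.019, -0.11, -0.052], [0, 0, 0], 1]]'

```text
t: 25.8
tool_pos: [0.5166, -0.1744, 0.1257]
tool_rot: [0.706, -0.063, 0.064, -0.703]
wrist_force: [-3.5, -2.2, 9.9]
grip_width: -0.002
```

```bash
python3 - <<'E'
from h import *
st=info();print(loc(st["tool_pos"]),RU.T@st["wrist_force"][:2])
im=camera("scene");cv2.imwrite("pics/s12.png",cv2.resize(im[150:250,150:270],None,fx=5,fy=5,interpolation=cv2.INTER_CUBIC))
E
```

```text
t 25.8 pos [ 0.5166 -0.1744  0.1257] jawyaw 79.75 down [ 0.001 -0.004 -1.   ] q [-0.324  0.378 -0.317  0.874 -0.004 -0.145] F [-3.5 -2.2  9.9] w -0.002
[-0.06446174 -0.0351828 ] [-3.02943439 -2.77187934]
```

View pics/s12.png

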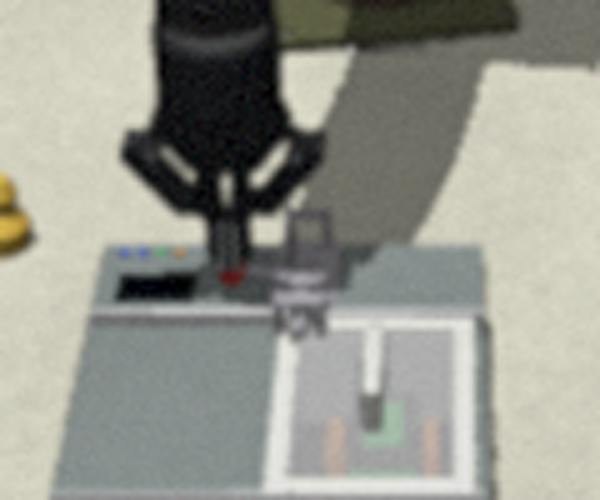

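Call:
play_rows --moves '[[[0, 0, -0.008], [0, 0, 0], 1], [[0, 0, -0.008], [0, 0, 0], 1], [[0, 0, 0.08], [0, 0, 0], 1], [[0, 0, 0.2], [0, 0, 0], 1], [[0, 0, 0.35], [0, 0, 0], 1], [[0.1, 0, 0.38], [0, 0, 0], 1], [[0.15, 0.05, 0.38], [0, 0, 0], 1], [[0.15, 0.05, 0.38], [0, 0, 0], 1]]'

```text
t: 26.65
tool_pos: [0.5636, -0.1584, 0.24]
tool_rot: [0.706, -0.061, 0.064, -0.703]
wrist_force: [0.0, -0.2, -0.3]
grip_width: 0.002
```

```bash
python3 - <<'E'
from h import *
st=info();im=camera("wrist");cv2.imwrite("pics/w13.png",im);C=cam("wrist",st)
for c,a,s in blob(im,red,20)[:3]: print("red",c,a,s,loc(ray(C,c,.096)[0]))
im=camera("scene");cv2.imwrite("pics/s13.png",cv2.resize(im[150:250,150:270],None,fx=5,fy=5,interpolation=cv2.INTER_CUBIC))
S=cam("scene")
for c,a,s in blob(im,red,5)[:8]:
  if c[0]<260: print(c,a,s,loc(ray(S,c,.096)[0]))
t=camera("top");cv2.imwrite("pics/t13.png",t);print([ (c,ray(cam("top"),c,.068).round(4)) for c,a,s in blob(t,red,40)[:3]])
E
```

```text
t 26.65 pos [ 0.5636 -0.1584  0.24  ] jawyaw 79.87 down [ 0.003 -0.004 -1.   ] q [-0.272  0.367 -0.017  1.183 -0.003 -0.095] F [ 0.  -0.2 -0.3] w 0.002
red [235.0, 135.62] 267 [226, 127, 18, 19] [-0.06693017 -0.03498052]
[196.0, 203.8] 10 [195, 202, 3, 4] [-0.06706931 -0.03426592]
[([40.6, 209.35], array([[0.4946, 0.6778, 0.068 ]])), ([103.95, 241.4], array([[0.3996, 0.4887, 0.068 ]])), ([147.5, 216.0], array([[0.4731, 0.3622, 0.068 ]]))]
```

View pics/w13.png

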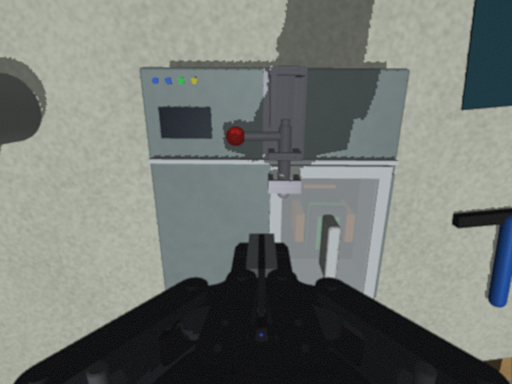

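View pics/s13.png

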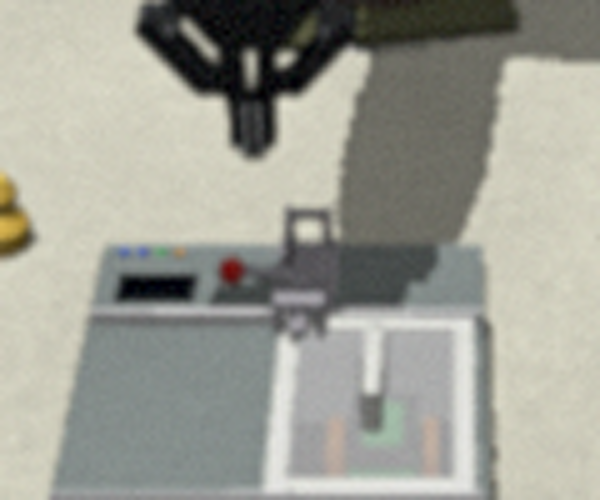

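```bash
python3 -c "
from station import *
print(job_done(), get_state()['t'])"
```

```text
the job is handed in; nothing more can be done
the job is handed in; nothing more can be done
```

The job is done and handed in after about 27 s of the 72 s allowed. The system gave no verdict, so what follows rests on my own checks.

**What I did:**
- Lifted the green-band module out of the dock and stood it on the mat, let go.
- Gripped it again by its narrow ends and lowered it into the bay.
- Pulled the cover shut by its fin and slid the bolt across into the staple.
- Pressed the handle down into the notch, then moved the arm clear.

**What the last checks showed:**
- **Module:** it sits within about 1 mm of where I measured the bay, and its weight came off the wrist at the expected seating height.
- **Cover:** it stopped hard against its stop, about 20 N, and did not move further when pressed.
- **Bolt:** it stopped hard at about 20 N, and the rod shows through the staple. The handle then turned past the guide wall, which is only possible within 4 mm of fully across.
- **Handle:** pictures from two cameras put the knob within about 2 mm of its "handle down" place.
- **Spent module:** it had not moved measurably in the top picture. I did not measure the other things on the desk, but the arm never went near them.
- **Robot:** the wrist force was about zero at the end, so it was touching nothing.

**What disagreed:**
- My estimate of the unit's position was off by about 4 mm in y: the fin measured 56.9 mm when shut, not 62.5 mm.
- The bolt moved only 34 mm of its 40 mm. It most likely started a few millimetres in, since the knob first showed at x = -98 mm rather than -105 mm. The handle dropping into the notch is what settles it.

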